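# Swing the hand stamp upright on the shelf edge and stand it on the ink pad

## Task

Pick up the hand stamp that lies on the pad of notes by its handle, keep hold of it and push its foot end up against the front edge of the low steel shelf so that the stamp swings round between the fingers, from lying to foot-down. Then set it down gently, upright on its rubber foot in the middle of the open ink pad, and let go. Leave everything else where it is.

Things in the scene. Friction and masses are not known exactly. Their poses are not given: they have to be found in the camera images.
- stamp: wooden hand stamp, 140 mm long, about 0.2 kg. Foot block 40 mm (x) by 52 mm (y) by 16 mm (z) with a rubber sole; then a cone, 40 to 26 mm wide, up to 40 mm from the sole; then a plain round handle 26 mm in diameter. Origin at the centre of the sole, z from the sole up the handle. It starts lying on the pad of notes, y level, handle sticking out towards the robot and 6 degrees low, sole away from the robot within 37 degrees
- stamp_mid (a point): point on the stamp's axis half-way along, 70 mm from the sole, same axes as the stamp. Gripped by the handle across y, the stamp turns about y in the fingers when its foot end is pushed with 5 to 10 N, the more readily the nearer to the handle end it is gripped; in a weak grip the foot sags by its weight
- stamp_foot (a point): centre of the stamp's sole, same axes as the stamp
- notes: thick pad of delivery notes, fixed to the counter, 84 mm (x) by 100 mm (y), 24 mm high. The stamp lies on it with its sole at the far edge and the last 58 mm of its handle overhanging the near edge. Origin under its centre
- shelf: low steel bench shelf, fixed: a plate 5 mm thick, 170 mm deep and 250 mm wide, its underside 95 mm above the counter, with a side leg at each end set 30 mm back from the front. Open at the front, which faces the robot (within about 12 degrees). Origin on the counter below the middle of the front edge; x into the shelf (away from the robot), y along the front edge
- shelf_edge (a point): middle of the lower front edge of the shelf plate, 95 mm above the counter, same axes as the shelf; the plate's front face rises 5 mm from here
- inkpad: open ink pad in a flat dark tin, fixed to the counter: tin 110 mm (x) by 130 mm (y), 14 mm high, 4 mm rim, the firm flat pad inside 10 mm above the counter, so 4 mm below the rim; its lid is folded open flat beyond its +x side, 3 mm thick. It is on the robot's left or right. Origin at the centre of the tin, on the counter
- inkpad_top (a point): centre of the ink pad's surface, 10 mm above the counter
- labels: bystander: roll of labels, 90 mm wide, 60 mm high, flat on the counter on the other side from the ink pad; origin under its centre
- jar: bystander: jar 56 mm wide, 85 mm high, on the shelf towards its back; origin under its centre
- clips: bystander: open box 70 x 90 x 35 mm high, on the shelf towards its back; origin under its centre
- marker: bystander: marker pen 140 mm long, 21 mm high, lying on the left; origin under its middle
- weight: bystander: steel test weight 38 mm wide, 56 mm high, right of the middle; origin under its centre
- carton: bystander: small carton 80 x 50 x 45 mm high, on the right; origin under its centre
- tape: bystander: roll of tape 70 mm wide, 24 mm high, flat on the counter left of the middle; origin under its centre
Mind the look-alikes: they are no part of the job. What is meant by the stamp is not purple, and is the smaller of those in its own colour.

How it is judged:
By the outcome, as a careful person would: the job done as asked, in the order asked, and still so for the second after the job is handed in, with the robot touching nothing.
It also fails if it takes over 54 s, if anything falls off the work surface, if the arm or the gripper's body presses on something with over 40 N, if the wrist force passes 120 N, or if a joint passes its speed limit or range.

## Robot

A 6-joint arm with a two-finger parallel gripper is mounted at the origin on the work surface. World frame = base frame: x ahead of the robot, y to its left, z up, the work surface at z = 0. Lengths are in m, angles in degrees, forces in N, time in s.
With the tool pointing down it reaches from about 0.4 to 0.825 m from the base axis. Payload 7 kg.
Tool frame: the origin (TCP) lies on the centre line of the jaws, within the pads' length; the fingertips stand r.tip_reach ahead of it and the grasp point (between the pads) is the TCP (r.tip_reach is the distance from the TCP to the fingertips, in m); z points along the fingers, y is the line along which they close (so a half turn about z gives the same grasp; the last joint's range is limited). The gripper opens to 88 mm and grips with 3 to 60 N. Pads are 19 mm wide; open, the fingers measure 130 mm over their backs; the gripper's body (78 mm by 193 mm) begins 47 mm behind the grasp point.
Start: joints at [-56.259, 20.546, 0.682, 0, -70.136, -16.507], TCP at [0.2, -0.645, 0.246] pointing down, gripper open.
Joint ranges: [-176.03, 176.03], [-82.01, 121.73], [-58.28, 71.71], [-173.87, 95.51], [-174.79, -0.11], [-173.66, 173.66]. Speed limits (degrees/s): [136.94, 136.94, 172.46, 180, 180, 180].

## Interface

Orientations are given as [roll, pitch, yaw] about the fixed x, y, z axes, in that order (R = Rz(yaw) Ry(pitch) Rx(roll)).
In Python, from plant import sensors, cams, r gives the robot as it stands.
- The arm moves only by the tool drive_tool, never from a script. Its argument "rows" is a list of rows, each an object of numbers: "fingers": the gripper's target within -1 to 1 (fully open at 1, half-way at 0, shut at -1); "x", "y", "z": the shift along the tool's x, y, z in m; "spin": the turn about the tool's z in rad. A call has 1 to 10 rows; each row is the pose to reach, as a shift and turn from the pose commanded when the call began, along the tool's axes at that moment; what a row does not reach only later rows make up. A row lasts 1/8 s, in which the tool goes at most 62.5 mm and 10.7 degrees, less where a joint would pass 70% of its speed; a pose out of reach is approached as far as the arm can. A call with a gripper value outside its range is refused whole. The fingers move at their own pace and stop on an object; "newtons" is the grip in N (left out, the last holds). Time passes only in rows, so rows that repeat a pose let the fingers close. It gives the time, the measured TCP pose, the force, the opening and the grip force at its end, in the units of the state.
- sensors.get_state(): the state, without advancing time (a new reading comes with each control period).
- cams.capture(name): name is "side" or "top"; returns a dict with "pixels" (420x560x3 uint8, red, green, blue), "intrinsics" (3x3 intrinsics, pixels), "eye" and "orientation" of the camera in the world. Camera axes: x right, y up, looking along -z (the intrinsics and any distortion apply to the point x, -y, -z); pixel columns grow to the right and rows downward; lengths in m; the calibration is good to about 2 mm. A picture is of the moment at which its call begins. There is no depth.
- r.close_job(): hands the job in; it is judged then, once.
The state is a dict: "time_s": time; "joints": joint angles; "qd": joint speeds; "joint_torque": joint torques, N m; "tcp_pos": TCP position; "eef_rot": TCP orientation; "contact_force": force on the tool from outside, world axes, zero at the start; "moment": the same for the moment, N m; "gripper_width": finger opening in m; "gripper_force": force on a finger pad.
Only numpy, scipy, OpenCV 4.12 (cv2) and the standard library are available. Lean on these libraries where they do the work, as an engineer would, in place of code of your own. Each camera call takes 0.05 s, during which the arm holds its last target. There are 200 camera calls.

## Working session

There is one attempt and no reset: what is moved stays moved. The work goes in short steps, Python scripts to look and compute and a tool call to move; the robot and the scene stay as the last step left them, time stands still between calls to the robot, and variables do not carry over. Pictures are saved under pics/ and viewed, at most 10 in all, crops included, and the job is handed in when it is done.

Besides the shell and the picture viewer there is one more tool, called after "Request:" as a command line: name --argument value ..., lists and objects as JSON in quotes. drive_tool: Moves the arm, as the interface text tells. Its arguments: {"type":"object","properties":{"rows":{"type":"array"},"newtons":{"type":"number"}},"required":["rows"]}

```bash
ls; mkdir -p pics; cat > h.py <<'E'
import numpy as np, cv2
from plant import sensors, cams, r
def cap(n,f):
    c=cams.capture(n); np.savez(f'pics/{f}.npz',**{k:np.array(v) for k,v in c.items()})
    cv2.imwrite(f'pics/{f}.png',c['pixels'][:,:,::-1]); return c
E
python3 - <<'E'
from h import *
for n in ('top','side'):
    c=cap(n,n+'0'); print(n,{k:np.array(v).round(4).tolist() for k,v in c.items() if k!='pixels'})
s=sensors.get_state(); print(s, r.tip_reach)
a=cv2.imread('pics/top0.png');b=cv2.imread('pics/side0.png')
E
```

```text
pics
top {'intrinsics': [[392.6006, 0.0, 282.7196], [0.0, 392.6006, 206.3396], [0.0, 0.0, 1.0]], 'eye': [0.5224, 0.0408, 1.294], 'orientation': [1.1839, -0.2134, -89.4305]}
side {'intrinsics': [[408.4232, 0.0, 278.3752], [0.0, 408.4232, 208.6558], [0.0, 0.0, 1.0]], 'eye': [-0.1204, 0.7951, 0.815], 'orientation': [53.8394, -1.0531, -136.9441]}
{'time_s': 0.1, 'joints': array([-5.62568216e+01,  2.05871159e+01,  6.38617828e-01, -1.76432343e-02,
       -7.01351019e+01, -1.65053374e+01]), 'qd': array([ 0.00821325, -0.1163662 ,  0.13059719,  0.09005654,  0.01478957,
       -0.02075456]), 'joint_torque': array([-1.43507634e-03, -5.84161806e+01,  2.93752187e+01,  7.01548889e+00,
        1.02209556e-02, -3.28755220e-05]), 'tcp_pos': array([ 0.19986623, -0.64430325,  0.24471599]), 'eef_rot': array([ 1.79915132e+02, -7.85014252e-03, -1.62768161e+02]), 'contact_force': array([ 0.11891128, -0.32906728, -0.5773943 ]), 'moment': array([ 0.02407153, -0.01618193, -0.02948084]), 'gripper_force': 0.0, 'gripper_width': 0.08750939970479732} 0.019
```

View pics/top0.png

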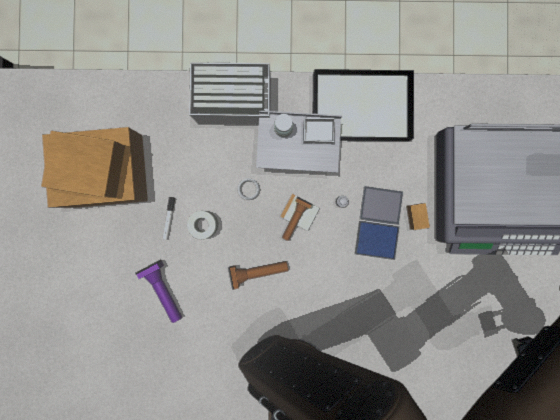

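View pics/side0.png

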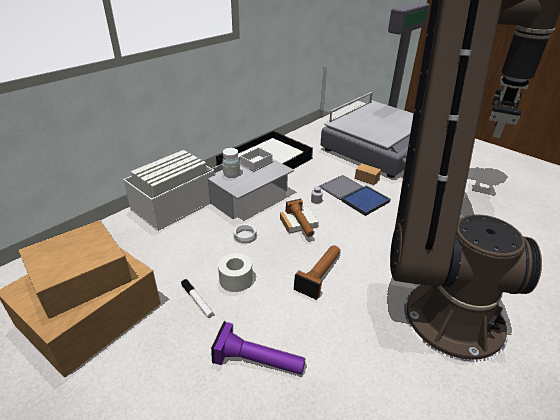

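Candidates: the brown stamp on the notes (top 298,219), a larger brown one on the counter (top 259,273) and a purple one (top 160,290). The first fits: it isn't purple, it's the smaller brown one, and it lies on the pad. I'll confirm this in a crop and measure at the same time.

```bash
cat >> h.py <<'E'
from scipy.spatial.transform import Rotation as Ro
def ray(c,uv):
    R=Ro.from_euler('xyz',c['orientation'],degrees=True).as_matrix()
    uv=np.atleast_2d(uv).astype(float); K=c['intrinsics']
    d=np.c_[(uv[:,0]-K[0,2])/K[0,0],-(uv[:,1]-K[1,2])/K[1,1],-np.ones(len(uv))]
    return d@R.T
def plane(c,uv,z):
    d=ray(c,uv); return c['eye']+d*((z-c['eye'][2])/d[:,2])[:,None]
def proj(c,P):
    R=Ro.from_euler('xyz',c['orientation'],degrees=True).as_matrix()
    q=(np.atleast_2d(P)-c['eye'])@R; K=c['intrinsics']
    return np.c_[K[0,2]+K[0,0]*q[:,0]/-q[:,2],K[1,2]-K[1,1]*q[:,1]/-q[:,2]]
def load(f): return dict(np.load(f'pics/{f}.npz'))
def blob(c,lo,hi,box):
    h=cv2.cvtColor(c['pixels'],cv2.COLOR_RGB2HSV); m=cv2.inRange(h,lo,hi); k=np.zeros_like(m)
    x0,y0,x1,y1=box; k[y0:y1,x0:x1]=m[y0:y1,x0:x1]
    n,l,st,ce=cv2.connectedComponentsWithStats(k); i=1+st[1:,4].argmax()
    return (l==i).astype(np.uint8)
E
python3 - <<'E'
from h import *
t=load('top0'); s=load('side0')
a=cv2.resize(t['pixels'][100:270,250:415],None,fx=3.5,fy=3.5,interpolation=cv2.INTER_CUBIC)
b=cv2.resize(s['pixels'][180:250,265:335],None,fx=3,fy=3,interpolation=cv2.INTER_CUBIC)
o=np.zeros((595,790,3),np.uint8); o[:a.shape[0],:a.shape[1]]=a; o[:b.shape[0],578:578+b.shape[1]]=b
cv2.imwrite('pics/crop0.png',o[:,:,::-1])
m=blob(t,(40//2-20,100,40),(14,255,170),(275,190,325,245)); print('stamp px',m.sum())
ys,xs=np.nonzero(m); P=plane(t,np.c_[xs,ys],.037)[:,:2]; print(cv2.minAreaRect(P.astype(np.float32)*1000))
m=blob(t,(105,120,40),(130,255,200),(345,215,410,265)); ys,xs=np.nonzero(m); print('pad',m.sum(),cv2.minAreaRect((plane(t,np.c_[xs,ys],.010)[:,:2]*1000).astype(np.float32)))
hsv=cv2.cvtColor(t['pixels'],cv2.COLOR_RGB2HSV)
for p in [(291,231),(305,203),(288,204),(296,209),(270,160),(300,172),(300,178),(377,240),(381,205),(318,215)]: print(p,hsv[p[1],p[0]])
E
```

```text
stamp px 285
((510.38836669921875, 4.382011413574219), (47.896705627441406, 134.9649658203125), 56.39921569824219)
pad 69 ((457.3048095703125, -321.46728515625), (47.58231735229492, 40.65971755981445), 37.26555252075195)
(291, 231) [ 12 122 121]
(305, 203) [ 13 132 149]
(288, 204) [ 16 121 162]
(296, 209) [ 13  96 111]
(270, 160) [105  14 185]
(300, 172) [20  8 92]
(300, 178) [ 40   4 179]
(377, 240) [111 119 114]
(381, 205) [126  20 129]
(318, 215) [ 15   3 179]
```

View pics/crop0.png

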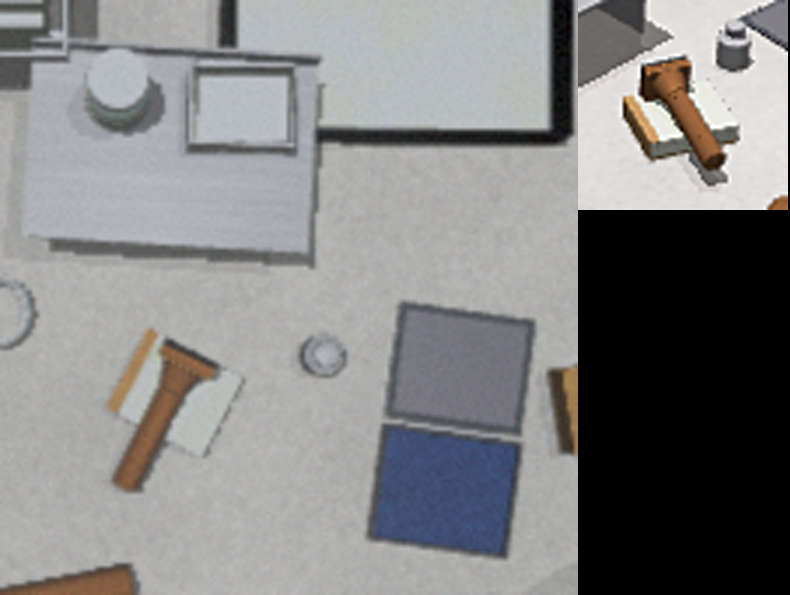

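The crop confirms it. The smaller brown stamp lies on the notes, with its sole at crop (190,355) and handle end at (127,486). The shelf front edge runs from (24,235) to (313,255), and the ink pad tin corners are (383,423), (520,440), (507,557) and (369,539).

```bash
python3 - <<'E'
from h import *
t=load('top0'); s=load('side0')
m=blob(t,(8,80,30),(15,255,170),(275,190,325,245)); print('stamp px',m.sum())
ys,xs=np.nonzero(m); P=plane(t,np.c_[xs,ys],.036)[:,:2]
P=P  # handle = low part along rough axis
ax=np.array([.83,-.55]); 
for _ in range(3):
    u=P@ax; k=(u<u.min()+.085)&(u>u.min()+.008); vx,vy,x0,y0=cv2.fitLine(P[k].astype(np.float32),cv2.DIST_L2,0,.001,.001).ravel()
    ax=np.array([vx,vy])*np.sign(vx)
u=P@ax; lat=P@[-ax[1],ax[0]]; print('handle',x0,y0,'axis yaw',np.degrees(np.arctan2(ax[1],ax[0])),'umin,max',u.min(),u.max(), 'handle width',np.ptp(lat[k]))
c0=np.array([x0,y0]); h=c0-ax*(c0@ax-u.min()); print('handle end',h,'grip at s=120:',h+.02*ax)
tin=np.array([(383,423),(520,440),(507,557),(369,539)])/3.5+[250,100]-.36
T=plane(t,tin,.012); print('tin',T.round(3).tolist(),T.mean(0),'sides',[np.linalg.norm(T[i]-T[i-1]).round(3) for i in range(4)], 'yaw',np.degrees(np.arctan2(*(T[0]-T[3])[1::-1])))
m=blob(t,(105,80,40),(125,255,200),(345,215,410,265)); ys,xs=np.nonzero(m); print('pad',m.sum(),cv2.minAreaRect((plane(t,np.c_[xs,ys],.010)[:,:2]*1000).astype(np.float32)))
# shelf: bright plate top vs dark front face, row of strongest drop per column
v=cv2.cvtColor(t['pixels'],cv2.COLOR_RGB2GRAY).astype(float); g=v[1:]-v[:-1]
E=[]
for c in range(262,336,2):
    col=g[160:180,c]; i=col.argmin(); E.append((c,160+i+.5))
L=plane(t,np.array(E),.1); print('edge rows',[e[1] for e in E])
vx,vy,x0,y0=cv2.fitLine(L[:,:2].astype(np.float32),cv2.DIST_HUBER,0,.001,.001).ravel(); print('edge yaw(of x)',np.degrees(np.arctan(-vx/vy)) ,x0,y0)
C=plane(t,np.array([(24,235),(317,253),(320,60)])/3.5+[250,100]-.36,.1); print('shelf corners',C.round(3).tolist(),np.linalg.norm(C[0]-C[1]),np.linalg.norm(C[2]-C[1]))
E
```

```text
stamp px 317
handle 0.48648432 0.008517403 axis yaw -26.077137 umin,max 0.38649466471257277 0.5211449498506859 handle width 0.021497172219771127
handle end [0.44451762 0.02905591] grip at s=120: [0.46248168 0.0202643 ]
tin [[0.505, -0.213, 0.012], [0.491, -0.342, 0.012], [0.382, -0.33, 0.012], [0.397, -0.201, 0.012]] [ 0.44363897 -0.27148683  0.012     ] sides [np.float64(0.109), np.float64(0.129), np.float64(0.11), np.float64(0.13)] yaw -6.547832357112766
pad 1140 ((442.1151123046875, -272.8852844238281), (121.68167114257812, 100.67878723144531), 82.44155883789062)
edge rows [np.float64(167.5), np.float64(167.5), np.float64(167.5), np.float64(167.5), np.float64(167.5), np.float64(167.5), np.float64(168.5), np.float64(168.5), np.float64(168.5), np.float64(168.5), np.float64(168.5), np.float64(168.5), np.float64(168.5), np.float64(168.5), np.float64(169.5), np.float64(169.5), np.float64(169.5), np.float64(169.5), np.float64(169.5), np.float64(169.5), np.float64(169.5), np.float64(169.5), np.float64(170.5), np.float64(170.5), np.float64(170.5), np.float64(170.5), np.float64(170.5), np.float64(170.5), np.float64(170.5), np.float64(170.5), np.float64(170.5), np.float64(171.5), np.float64(171.5), np.float64(171.5), np.float64(171.5), np.float64(171.5), np.float64(171.5)]
edge yaw(of x) -2.886927 0.6598546 -0.008843265
shelf corners [[0.667, 0.118, 0.1], [0.654, -0.138, 0.1], [0.823, -0.139, 0.1]] 0.25569516477313425 0.1690042650392316
```

```bash
cat >> h.py <<'E'
def go(x,y,z,yaw):
    s=sensors.get_state(); p=s['tcp_pos']; R=Ro.from_euler('xyz',s['eef_rot'],degrees=True).as_matrix()
    d=R.T@(np.array([x,y,z])-p); a=(s['eef_rot'][2]-yaw+180)%360-180
    print('shift',d.round(4),'spin',np.radians(a).round(3),'dist rows',np.linalg.norm(d)/.0625,abs(a)/10.7)
E
python3 -c "
from h import *
go(.462,.020,.2,-206.1)"
```

```text
shift [-0.4472  0.5568  0.0455] spin 0.756 dist rows 11.448807178557555 4.049704625141322
```

Request:
drive_tool --rows '[{"x":-0.044,"y":0.043,"z":0},{"x":-0.088,"y":0.086,"z":0},{"x":-0.131,"y":0.13,"z":0,"spin":0.1},{"x":-0.174,"y":0.174,"z":0,"spin":0.25},{"x":-0.216,"y":0.22,"z":0,"spin":0.4},{"x":-0.258,"y":0.265,"z":0,"spin":0.55},{"x":-0.3,"y":0.31,"z":0,"spin":0.7},{"x":-0.34,"y":0.357,"z":0,"spin":0.756},{"x":-0.378,"y":0.405,"z":0.01,"spin":0.756},{"x":-0.408,"y":0.459,"z":0.02,"spin":0.756}]'

```text
invalid input
```

```bash
python3 -c "
from h import *
print(sensors.get_state()['joints'].round(1))
go(.462,.020,.16,-206.1)"
```

```text
[-56.3  20.6   0.6  -0.  -70.1 -16.5]
shift [-0.4472  0.5567  0.0855] spin 0.756 dist rows 11.506544632165397 4.049704625141322
```

Request:
drive_tool --rows '[{"fingers":1,"x":-0.044,"y":0.043,"z":0,"spin":0},{"fingers":1,"x":-0.088,"y":0.086,"z":0,"spin":0},{"fingers":1,"x":-0.131,"y":0.13,"z":0,"spin":0.1},{"fingers":1,"x":-0.174,"y":0.174,"z":0,"spin":0.25},{"fingers":1,"x":-0.216,"y":0.22,"z":0,"spin":0.4},{"fingers":1,"x":-0.258,"y":0.265,"z":0,"spin":0.55},{"fingers":1,"x":-0.3,"y":0.31,"z":0,"spin":0.7},{"fingers":1,"x":-0.34,"y":0.357,"z":0,"spin":0.756},{"fingers":1,"x":-0.378,"y":0.405,"z":0.01,"spin":0.756},{"fingers":1,"x":-0.408,"y":0.459,"z":0.02,"spin":0.756}]' --newtons 30

```text
time_s: 1.35
tcp_pos: [0.453, -0.0886, 0.2263]
eef_rot: [180.0, 0.0, 153.9]
contact_force: [0.7, 0.3, -0.5]
gripper_width: 0.0878
gripper_force: 0.0
```

```bash
python3 -c "
from h import *
print(sensors.get_state()['joints'].round(1))
go(.462,.020,.16,-206.1)"
```

```text
[  13.5    0.9  -26.8    0.   -62.3 -129.6]
shift [0.0398 0.1015 0.0663] spin 0.0 dist rows 2.04118302984758 0.0018334126099952615
```

Request:
drive_tool --rows '[{"fingers":1,"x":0.015,"y":0.04,"z":0.01,"spin":0},{"fingers":1,"x":0.03,"y":0.08,"z":0.03,"spin":0},{"fingers":1,"x":0.04,"y":0.1015,"z":0.06,"spin":0},{"fingers":1,"x":0.04,"y":0.1015,"z":0.096,"spin":0},{"fingers":1,"x":0.04,"y":0.1015,"z":0.096,"spin":0},{"fingers":1,"x":0.04,"y":0.1015,"z":0.096,"spin":0}]'

```text
time_s: 2.1
tcp_pos: [0.4618, 0.018, 0.1314]
eef_rot: [180.0, 0.0, 153.9]
contact_force: [1.0, -1.3, 0.6]
gripper_width: 0.0876
gripper_force: 0.0
```

```bash
python3 - <<'E'
from h import *
go(.462,.020,.034,-206.1)
s=cap('side','side1'); t=cap('top','top1')
h=np.array([.4445,.029]); a=np.array([np.cos(np.radians(-26.1)),np.sin(np.radians(-26.1))])
pts=[[*(h+a*(.14-q)),.0439-(q-.016)*.1045] for q in (.14,.12,.082,.04,0)]
print(proj(s,pts).round(1).tolist())
a=cv2.resize(s['pixels'][130:280,220:370],None,fx=4,fy=4,interpolation=cv2.INTER_CUBIC)
for p in proj(s,pts): cv2.circle(a,tuple(int(v) for v in (p-[220,130]+.5)*4),3,(0,255,0),-1)
cv2.imwrite('pics/crop1.png',a[:,:,::-1])
E
```

```text
shift [0.0008 0.0019 0.0974] spin 0.0 dist rows 1.559306321578793 0.0017794045079511725
[[310.3, 234.2], [307.6, 229.7], [302.6, 221.4], [297.4, 212.6], [292.7, 204.6]]
```

View pics/crop1.png

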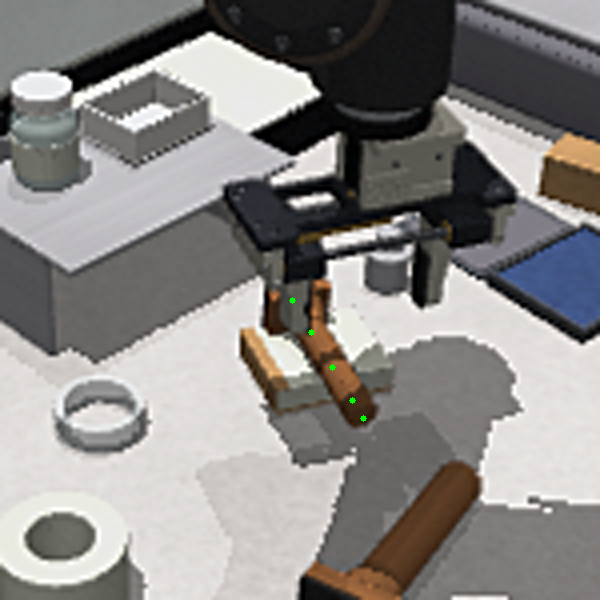

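The side crop shows the predicted axis points lying along the handle, with the end near crop (366,418), and open fingers straddling it from above. I'm descending to grip at about 120 mm from the sole.

Request:
drive_tool --rows '[{"fingers":1,"x":0.001,"y":0.002,"z":0.04,"spin":0},{"fingers":1,"x":0.001,"y":0.002,"z":0.08,"spin":0},{"fingers":1,"x":0.001,"y":0.002,"z":0.098,"spin":0},{"fingers":1,"x":0.001,"y":0.002,"z":0.098,"spin":0},{"fingers":-1,"x":0.001,"y":0.002,"z":0.098,"spin":0},{"fingers":-1,"x":0.001,"y":0.002,"z":0.098,"spin":0},{"fingers":-1,"x":0.001,"y":0.002,"z":0.098,"spin":0},{"fingers":-1,"x":0.001,"y":0.002,"z":0.098,"spin":0},{"fingers":-1,"x":0.001,"y":0.002,"z":0.098,"spin":0},{"fingers":-1,"x":0.001,"y":0.002,"z":0.098,"spin":0}]' --newtons 40

```text
time_s: 3.45
tcp_pos: [0.4611, 0.0203, 0.0324]
eef_rot: [-180.0, -0.0, 153.9]
contact_force: [-0.6, 0.7, 0.3]
gripper_width: 0.0336
gripper_force: 0.0
```

Request:
drive_tool --rows '[{"fingers":-1,"x":0,"y":0,"z":0,"spin":0},{"fingers":-1,"x":0,"y":0,"z":0,"spin":0},{"fingers":-1,"x":0,"y":0,"z":0,"spin":0}]'

```text
time_s: 3.82
tcp_pos: [0.461, 0.0203, 0.0324]
eef_rot: [-180.0, -0.0, 153.9]
contact_force: [-0.1, -0.4, 0.4]
gripper_width: 0.025
gripper_force: 40.0
```

Request:
drive_tool --rows '[{"fingers":-1,"x":0,"y":0,"z":-0.003,"spin":0},{"fingers":-1,"x":0,"y":0,"z":-0.008,"spin":0},{"fingers":-1,"x":0,"y":0,"z":-0.013,"spin":0},{"fingers":-1,"x":0,"y":0,"z":-0.018,"spin":0},{"fingers":-1,"x":0,"y":0,"z":-0.018,"spin":0}]'

```text
time_s: 4.45
tcp_pos: [0.4614, 0.0205, 0.051]
eef_rot: [180.0, 0.0, 153.9]
contact_force: [-0.1, -0.2, -2.1]
gripper_width: 0.025
gripper_force: 40.0
```

```bash
python3 - <<'E'
from h import *
go(.525,-.002,.05,177.1)
E
```

```text
shift [-0.067   0.0078  0.001 ] spin -0.404 dist rows 1.0785937845141582 2.165833218371934
```

Request:
drive_tool --rows '[{"fingers":-1,"x":-0.01,"y":0.001,"z":0,"spin":-0.06},{"fingers":-1,"x":-0.025,"y":0.003,"z":0,"spin":-0.16},{"fingers":-1,"x":-0.04,"y":0.005,"z":0,"spin":-0.26},{"fingers":-1,"x":-0.055,"y":0.007,"z":0,"spin":-0.35},{"fingers":-1,"x":-0.067,"y":0.008,"z":0,"spin":-0.404},{"fingers":-1,"x":-0.067,"y":0.008,"z":0,"spin":-0.404},{"fingers":-1,"x":-0.067,"y":0.008,"z":0,"spin":-0.404}]'

```text
time_s: 5.32
tcp_pos: [0.5241, -0.002, 0.0501]
eef_rot: [-180.0, -0.0, 177.0]
contact_force: [-0.4, -0.1, -2.7]
gripper_width: 0.0252
gripper_force: 40.0
```

```bash
cat >> h.py <<'E'
def track(c,name,pitches=(-6,),sg=.12):
    s=sensors.get_state(); g=s['tcp_pos']; y=np.radians(s['eef_rot'][2]+180); n=np.array([np.cos(y),np.sin(y),0])
    x0,y0,x1,y1=230,130,370,270
    if name.startswith('top'): x0,y0,x1,y1=230,100,430,250
    a=cv2.resize(c['pixels'][y0:y1,x0:x1],None,fx=4,fy=4,interpolation=cv2.INTER_CUBIC)
    for i,p in enumerate(pitches):
        q=np.radians(p); d=n*np.cos(q)-np.array([0,0,np.sin(q)])
        for k in (0,.06,sg): 
            u=proj(c,g+d*k)[0]; cv2.circle(a,tuple(int(v) for v in (u-[x0,y0]+.5)*4),3,[(0,255,0),(255,0,255)][i%2],-1)
    cv2.imwrite(f'pics/{name}_c.png',a[:,:,::-1])
E
python3 - <<'E'
from h import *
s=cap('side','side2'); track(s,'side2',(-6,10))
E
```

```text
(no output)
```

View pics/side2_c.png

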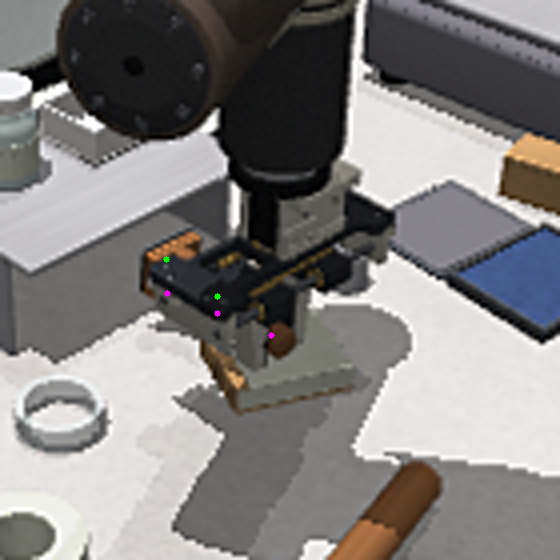

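The foot (crop 170,260) matches the 6°-up axis, so there's no sag. I'll slide it under the edge and start the arc.

Request:
drive_tool --rows '[{"fingers":-1,"x":-0.014,"y":0,"z":0,"spin":0},{"fingers":-1,"x":-0.027,"y":0,"z":0,"spin":0},{"fingers":-1,"x":-0.027,"y":0,"z":-0.003,"spin":0},{"fingers":-1,"x":-0.027,"y":0,"z":-0.008,"spin":0},{"fingers":-1,"x":-0.027,"y":0,"z":-0.0135,"spin":0},{"fingers":-1,"x":-0.026,"y":0,"z":-0.019,"spin":0},{"fingers":-1,"x":-0.0255,"y":0,"z":-0.025,"spin":0},{"fingers":-1,"x":-0.0245,"y":0,"z":-0.03,"spin":0},{"fingers":-1,"x":-0.024,"y":0,"z":-0.035,"spin":0}]'

```text
time_s: 6.5
tcp_pos: [0.5486, -0.0032, 0.0858]
eef_rot: [-180.0, -0.0, 177.1]
contact_force: [0.3, -0.7, -2.9]
gripper_width: 0.0249
gripper_force: 40.0
```

```bash
python3 - <<'E'
from h import *
s=cap('side','side3'); track(s,'side3',(-6,5)); print(sensors.get_state()['moment'])
E
```

```text
[-0.05905563  0.66838332 -0.02954061]
```

View pics/side3_c.png

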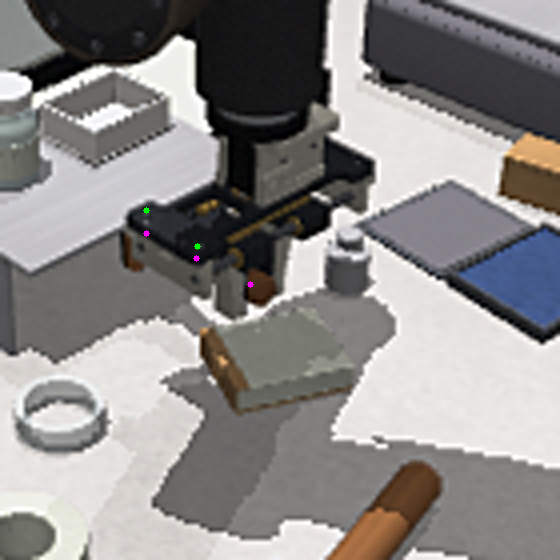

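```bash
cat >> h.py <<'E'
def corners(c,g,yaw,th,sg=.12):
    y=np.radians(yaw+180); n=np.array([np.cos(y),np.sin(y),0]); w=np.array([-n[1],n[0],0]); q=np.radians(th)
    d=n*np.cos(q)-np.array([0,0,np.sin(q)]); u=np.cross(d,w)
    return proj(c,[g+d*(sg-s)+w*b+u*a for s in (0,.016) for b in (-.026,.026) for a in (-.02,.02)])
E
python3 - <<'E'
from h import *
for f,g in (('side2',[.5241,-.002,.0501]),('side3',[.5486,-.0032,.0858])):
    s=load(f); h=cv2.cvtColor(s['pixels'],cv2.COLOR_RGB2HSV); m=cv2.inRange(h,(4,80,20),(17,255,220))[150:230,245:300]
    n,l,st,ce=cv2.connectedComponentsWithStats(m); print(f,[(245+q[0],150+q[1],245+q[0]+q[2],150+q[1]+q[3],q[4]) for q in st[1:] if q[4]>8])
    for th in (-6,0,5,10,15,20): C=corners(s,np.array(g),177.1,th); print(th,C.min(0).round(1),C.max(0).round(1))
E
```

```text
side2 [(np.int32(247), np.int32(150), np.int32(253), np.int32(159), np.int32(10)), (np.int32(272), np.int32(158), np.int32(282), np.int32(164), np.int32(14)), (np.int32(266), np.int32(188), np.int32(280), np.int32(205), np.int32(74)), (np.int32(297), np.int32(210), np.int32(300), np.int32(220), np.int32(25)), (np.int32(280), np.int32(215), np.int32(292), np.int32(230), np.int32(83))]
-6 [264.9 186.6] [280.8 204.7]
0 [265.2 189.5] [280.2 207.6]
5 [264.9 191.9] [280.3 210.1]
10 [264.9 194.5] [280.9 212.7]
15 [265.  197.2] [281.6 215.2]
20 [265.3 200. ] [282.4 217.8]
side3 [(np.int32(261), np.int32(189), np.int32(266), np.int32(198), np.int32(23)), (np.int32(292), np.int32(197), np.int32(299), np.int32(206), np.int32(53)), (np.int32(280), np.int32(212), np.int32(292), np.int32(230), np.int32(104))]
-6 [259.8 174.4] [275.8 192.5]
0 [260.  177.4] [275.2 195.5]
5 [259.8 179.9] [275.4 198. ]
10 [259.7 182.6] [276.  200.6]
15 [259.9 185.3] [276.7 203.2]
20 [260.2 188.2] [277.6 205.8]
```

The stamp is already about 5° foot-down, as predicted. Continuing the arc.

Request:
drive_tool --rows '[{"fingers":-1,"x":0.0005,"y":0,"z":-0.0097,"spin":0},{"fingers":-1,"x":0,"y":0,"z":-0.0195,"spin":0},{"fingers":-1,"x":-0.001,"y":0,"z":-0.029,"spin":0},{"fingers":-1,"x":-0.003,"y":0,"z":-0.0387,"spin":0},{"fingers":-1,"x":-0.006,"y":0,"z":-0.048,"spin":0},{"fingers":-1,"x":-0.0097,"y":0,"z":-0.057,"spin":0},{"fingers":-1,"x":-0.014,"y":0,"z":-0.0657,"spin":0},{"fingers":-1,"x":-0.0194,"y":0,"z":-0.0739,"spin":0},{"fingers":-1,"x":-0.0253,"y":0,"z":-0.0817,"spin":0},{"fingers":-1,"x":-0.0318,"y":0,"z":-0.0889,"spin":0}]'

```text
time_s: 7.8
tcp_pos: [0.5806, -0.0049, 0.1744]
eef_rot: [-180.0, -0.1, 177.1]
contact_force: [-1.9, 0.1, -6.3]
gripper_width: 0.0254
gripper_force: 40.0
```

```bash
python3 - <<'E'
from h import *
s=cap('side','side4'); track(s,'side4',(55,70)); print(sensors.get_state()['moment'])
E
```

```text
[-0.08037619  1.45742705 -0.07041817]
```

View pics/side4_c.png

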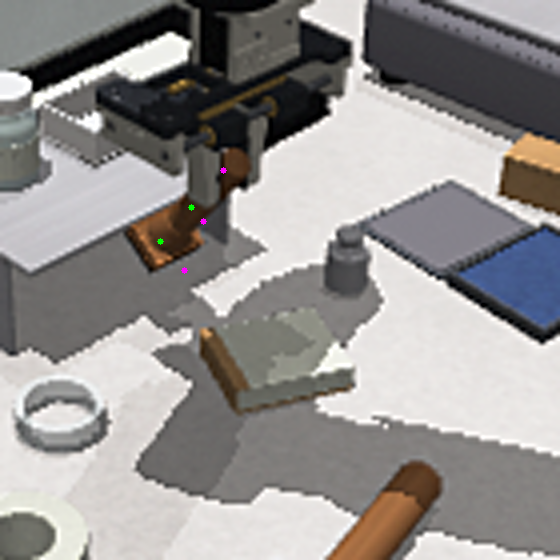

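The crop shows the foot (165,240) tucked under the edge at about 52–55° down. I'll finish the arc.

Request:
drive_tool --rows '[{"fingers":-1,"x":-0.0072,"y":0,"z":-0.0067,"spin":0},{"fingers":-1,"x":-0.0149,"y":0,"z":-0.0126,"spin":0},{"fingers":-1,"x":-0.0231,"y":0,"z":-0.0179,"spin":0},{"fingers":-1,"x":-0.0317,"y":0,"z":-0.0225,"spin":0},{"fingers":-1,"x":-0.0407,"y":0,"z":-0.0263,"spin":0},{"fingers":-1,"x":-0.05,"y":0,"z":-0.0292,"spin":0},{"fingers":-1,"x":-0.0595,"y":0,"z":-0.0314,"spin":0},{"fingers":-1,"x":-0.0615,"y":0,"z":-0.0314,"spin":0},{"fingers":-1,"x":-0.0615,"y":0,"z":-0.0314,"spin":0}]'

```text
time_s: 8.98
tcp_pos: [0.6425, -0.0081, 0.2065]
eef_rot: [-180.0, 0.0, 177.1]
contact_force: [-6.1, 0.5, 0.4]
gripper_width: 0.0255
gripper_force: 40.0
```

```bash
python3 - <<'E'
from h import *
s=cap('side','side5'); track(s,'side5',(90,80)); print(sensors.get_state()['moment'])
E
```

```text
[0.01068634 2.39645989 0.04994224]
```

View pics/side5_c.png

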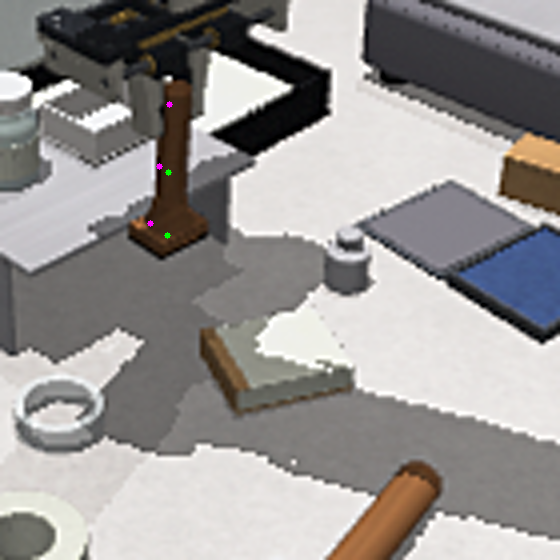

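```bash
cat >> h.py <<'E'
def tilt(c):
    s=sensors.get_state(); g=s['tcp_pos']; y=np.radians(s['eef_rot'][2]+180); n=np.array([np.cos(y),np.sin(y),0])
    h=cv2.cvtColor(c['pixels'],cv2.COLOR_RGB2HSV); m=cv2.inRange(h,(4,80,15),(17,255,220))
    f=lambda th,k: proj(c,g+k*(n*np.cos(np.radians(th))-np.array([0,0,np.sin(np.radians(th))])))[0]
    a,b=f(90,.027),f(90,.076); R=[]
    for r_ in range(int(a[1])+1,int(b[1])+1):
        xs=np.nonzero(m[r_,int(a[0])-8:int(a[0])+9])[0]+int(a[0])-8
        if len(xs): R.append((r_,xs.mean(),len(xs)))
    R=np.array(R); p=np.polyfit(R[:,0],R[:,1],1); print('rows',len(R),'widths',R[:,2].astype(int),'slope',p[0].round(4),'col off',(np.polyval(p,a[1])-a[0]).round(2))
    for th in range(76,106,4): a,b=f(th,.027),f(th,.076); print(th,((b-a)[0]/(b-a)[1]).round(4),end='; ')
E
python3 - <<'E'
from h import *
s=load('side5'); tilt(s)
E
```

```text
rows 13 widths [7 8 7 8 8 7 7 7 7 8 8 8 8] slope -0.033 col off 0.94
76 -0.2264; 80 -0.1582; 84 -0.0956; 88 -0.0376; 92 0.0168; 96 0.0686; 100 0.1183; 104 0.1665;
```

Slope fit gives about 88° of swing. One more small push, then I'll back off.

Request:
drive_tool --rows '[{"fingers":-1,"x":-0.0015,"y":0,"z":0,"spin":0},{"fingers":-1,"x":-0.003,"y":0,"z":0,"spin":0},{"fingers":-1,"x":-0.003,"y":0,"z":0,"spin":0},{"fingers":-1,"x":0.005,"y":0,"z":0,"spin":0},{"fingers":-1,"x":0.02,"y":0,"z":0,"spin":0},{"fingers":-1,"x":0.045,"y":0,"z":0,"spin":0},{"fingers":-1,"x":0.06,"y":0,"z":0,"spin":0},{"fingers":-1,"x":0.06,"y":0,"z":0,"spin":0}]'

```text
time_s: 10.02
tcp_pos: [0.5816, -0.0047, 0.2067]
eef_rot: [180.0, 0.1, 177.1]
contact_force: [-0.3, 1.4, -2.4]
gripper_width: 0.0257
gripper_force: 40.0
```

```bash
python3 - <<'E'
from h import *
s=cap('side','side6'); tilt(s); print(); go(.443,-.272,.19,173.5)
E
```

```text
rows 14 widths [7 8 8 8 8 7 7 7 7 7 7 7 8 8] slope -0.1187 col off 1.74
76 -0.2619; 80 -0.1894; 84 -0.1232; 88 -0.062; 92 -0.0046; 96 0.0498; 100 0.1019; 104 0.1523; 
shift [ 0.1257 -0.274   0.0162] spin 0.063 dist rows 4.830188565739908 0.33645252814056054
```

The stamp sprang back to about 84°. I'll push again about 9 mm further to take that up.

Request:
drive_tool --rows '[{"fingers":-1,"x":-0.03,"y":0,"z":0,"spin":0},{"fingers":-1,"x":-0.05,"y":0,"z":0,"spin":0},{"fingers":-1,"x":-0.06,"y":0,"z":0,"spin":0},{"fingers":-1,"x":-0.066,"y":0,"z":0,"spin":0},{"fingers":-1,"x":-0.072,"y":0,"z":0,"spin":0},{"fingers":-1,"x":-0.072,"y":0,"z":0,"spin":0},{"fingers":-1,"x":-0.06,"y":0,"z":0,"spin":0},{"fingers":-1,"x":-0.03,"y":0,"z":0,"spin":0},{"fingers":-1,"x":0,"y":0,"z":0,"spin":0},{"fingers":-1,"x":0,"y":0,"z":0,"spin":0}]'

```text
time_s: 11.32
tcp_pos: [0.5803, -0.0048, 0.2067]
eef_rot: [180.0, 0.1, 177.1]
contact_force: [1.0, 0.7, -1.7]
gripper_width: 0.0255
gripper_force: 40.0
```

```bash
python3 - <<'E'
from h import *
s=cap('side','side7'); tilt(s); print(); go(.443,-.272,.19,173.5)
E
```

```text
rows 14 widths [7 8 8 8 8 8 8 7 7 7 7 7 7 7] slope -0.0681 col off 2.29
76 -0.2624; 80 -0.1899; 84 -0.1236; 88 -0.0623; 92 -0.0049; 96 0.0495; 100 0.1017; 104 0.1522; 
shift [ 0.125  -0.2739  0.0163] spin 0.063 dist rows 4.82486271680249 0.3371744653655095
```

About 88° now. Carrying it above the ink pad.

Request:
drive_tool --rows '[{"fingers":-1,"x":0.01,"y":-0.02,"z":0,"spin":0},{"fingers":-1,"x":0.028,"y":-0.06,"z":0,"spin":0.02},{"fingers":-1,"x":0.05,"y":-0.11,"z":0,"spin":0.04},{"fingers":-1,"x":0.073,"y":-0.16,"z":0,"spin":0.063},{"fingers":-1,"x":0.096,"y":-0.21,"z":0,"spin":0.063},{"fingers":-1,"x":0.115,"y":-0.25,"z":0.006,"spin":0.063},{"fingers":-1,"x":0.125,"y":-0.274,"z":0.016,"spin":0.063},{"fingers":-1,"x":0.125,"y":-0.274,"z":0.026,"spin":0.063},{"fingers":-1,"x":0.125,"y":-0.274,"z":0.036,"spin":0.063},{"fingers":-1,"x":0.125,"y":-0.274,"z":0.036,"spin":0.063}]'

```text
time_s: 12.62
tcp_pos: [0.443, -0.2716, 0.1688]
eef_rot: [180.0, -0.1, 173.5]
contact_force: [0.1, 0.4, -2.3]
gripper_width: 0.0251
gripper_force: 40.0
```

```bash
python3 - <<'E'
from h import *
s=cap('side','side8'); t=cap('top','top8'); tilt(s); print(sensors.get_state()['tcp_pos'])
x0,y0=310,150; a=cv2.resize(s['pixels'][y0:y0+90,x0:x0+100],None,fx=6,fy=6,interpolation=cv2.INTER_CUBIC)
g=sensors.get_state()['tcp_pos']
for P in ([.443,-.272,.01],g-[0,0,.12],g): u=proj(s,P)[0]; cv2.circle(a,tuple(int(v) for v in (u-[x0,y0]+.5)*6),3,(0,255,0),-1); print(u)
cv2.imwrite('pics/c8.png',a[:,:,::-1])
E
```

```text
rows 12 widths [10 13 14 14 12 16 17 17 17 17 17 17] slope -0.0801 col off -0.3
76 -0.4473; 80 -0.361; 84 -0.2822; 88 -0.2095; 92 -0.1415; 96 -0.0772; 100 -0.0157; 104 0.0438; [ 0.44372645 -0.27172185  0.16982405]
[365.33043063 199.29520299]
[366.78384822 189.67436977]
[372.19000765 158.78593328]
```

View pics/c8.png

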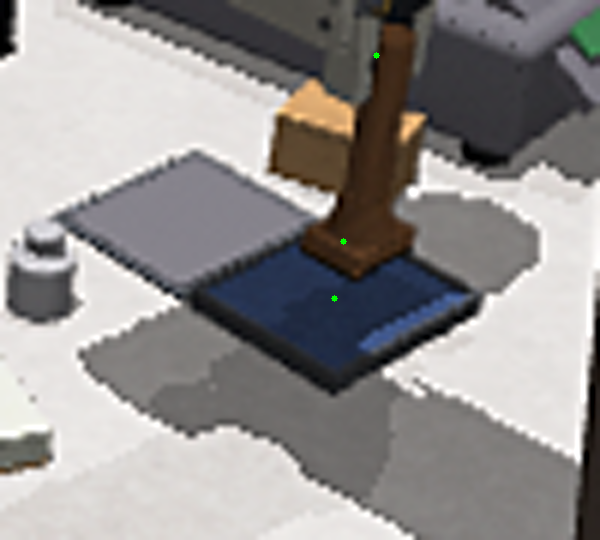

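The crop shows the stamp hanging upright over the pad. The sole corners are at (303,250), (360,278) and (413,247), about 2.5 px right of the TCP line, so the axis is offset in the jaws. I'll quantify that.

```bash
python3 - <<'E'
from h import *
s=load('side8'); t=load('top8'); g=sensors.get_state()['tcp_pos']
uv=np.array([(303,250),(360,278),(413,247)])/6+[310,150]-.5
for z in (.04,.05,.06):
    P=plane(s,uv,z); print(z,'centre',((P[0]+P[2])/2-g)[:2].round(4),'sides',np.linalg.norm(P[0]-P[1]).round(4),np.linalg.norm(P[2]-P[1]).round(4),'diag',np.linalg.norm(P[0]-P[2]).round(4))
top=np.array([[394,55]])/6+[310,150]-.5   # handle axis at jaw height: intersect with plane y=g.y
for q in (top,((uv[0]+uv[2])/2)[None]):
    d=ray(s,q)[0]; k=(g[1]-s['eye'][1])/d[1]; print('on plane y=tcp:',(s['eye']+k*d-g).round(4))
h=cv2.cvtColor(t['pixels'],cv2.COLOR_RGB2HSV); m=cv2.inRange(h,(4,80,15),(17,255,220)); u=proj(t,g-[0,0,.1])[0]; print('top expect',u)
ys,xs=np.nonzero(m[int(u[1])-20:int(u[1])+20,int(u[0])-20:int(u[0])+20]); print(len(xs),[(int(u[0])-20+a,int(u[1])-20+b) for a,b in zip(xs,ys)][:60])
E
```

```text
0.04 centre [-0.003  -0.0129] sides 0.0392 0.0489 diag 0.0644
0.05 centre [-0.0102  0.001 ] sides 0.0387 0.0482 diag 0.0636
0.06 centre [-0.0175  0.0149] sides 0.0382 0.0476 diag 0.0627
on plane y=tcp: [-0.0104  0.      0.0045]
on plane y=tcp: [-0.0097  0.     -0.1206]
top expect [381.30052756 240.71258838]
0 []
```

Consistent: the axis is about 10 mm to −x of the TCP, the sole 120.6 mm below it, and the stamp is upright. I'll correct x by 9 mm and descend.

Request:
drive_tool --rows '[{"fingers":-1,"x":-0.004,"y":0,"z":0,"spin":0},{"fingers":-1,"x":-0.009,"y":0,"z":0.005,"spin":0},{"fingers":-1,"x":-0.009,"y":0,"z":0.013,"spin":0},{"fingers":-1,"x":-0.009,"y":0,"z":0.021,"spin":0},{"fingers":-1,"x":-0.009,"y":0,"z":0.027,"spin":0},{"fingers":-1,"x":-0.009,"y":0,"z":0.031,"spin":0},{"fingers":-1,"x":-0.009,"y":0,"z":0.033,"spin":0},{"fingers":-1,"x":-0.009,"y":0,"z":0.034,"spin":0},{"fingers":-1,"x":-0.009,"y":0,"z":0.034,"spin":0}]'

```text
time_s: 13.85
tcp_pos: [0.4522, -0.2732, 0.1359]
eef_rot: [-180.0, 0.0, 173.5]
contact_force: [-0.3, -1.2, -2.2]
gripper_width: 0.0251
gripper_force: 40.0
```

```bash
python3 - <<'E'
from h import *
s=cap('side','side9'); g=sensors.get_state()['tcp_pos']; print(g)
x0,y0=310,150; a=cv2.resize(s['pixels'][y0:y0+90,x0:x0+100],None,fx=6,fy=6,interpolation=cv2.INTER_CUBIC)
cv2.imwrite('pics/c9.png',a[:,:,::-1])
h=cv2.cvtColor(s['pixels'],cv2.COLOR_RGB2HSV); m=cv2.inRange(h,(4,80,15),(17,255,220)); u=proj(s,[.443,-.272,.01])[0].astype(int); print(u)
for r_ in range(u[1]-20,u[1]+12):
    xs=np.nonzero(m[r_,u[0]-14:u[0]+22])[0]+u[0]-14
    if len(xs): print(r_,xs.min(),xs.max(),end=' | ')
for th in (84,90,96): C=corners(s,g+[-.0097,.001,0],173.5,th,.1206); print(th,C.min(0).round(1),C.max(0).round(1))
E
```

```text
[ 0.45224806 -0.27319949  0.13589805]
[365 199]
179 357 378 | 180 360 377 | 181 363 376 | 182 365 375 | 183 365 375 | 184 365 374 | 185 365 371 | 186 365 371 | 187 364 370 | 188 364 370 | 189 364 371 | 190 363 371 | 191 362 371 | 192 362 371 | 193 361 372 | 194 359 375 | 195 358 375 | 196 357 375 | 197 357 374 | 198 357 373 | 199 359 372 | 200 361 370 | 201 362 368 | 202 364 366 | 84 [353.7 187.2] [373.2 202.1]
90 [356.3 189.1] [375.8 203.4]
96 [359.1 190.9] [378.4 204.4]
```

Foot extents match an upright stamp (θ≈90), with the sole about 5 mm above the pad. Lowering gently.

Request:
drive_tool --rows '[{"fingers":-1,"x":0,"y":0.001,"z":0.001,"spin":0},{"fingers":-1,"x":0,"y":0.001,"z":0.002,"spin":0},{"fingers":-1,"x":0,"y":0.001,"z":0.003,"spin":0},{"fingers":-1,"x":0,"y":0.001,"z":0.004,"spin":0},{"fingers":-1,"x":0,"y":0.001,"z":0.004,"spin":0}]'

```text
time_s: 14.52
tcp_pos: [0.4524, -0.2722, 0.132]
eef_rot: [-180.0, 0.0, 173.5]
contact_force: [-0.4, 0.4, 0.9]
gripper_width: 0.0254
gripper_force: 40.0
```

Contact: the vertical force went from −2.2 to +0.9 N. I'll ease the grip to 5 N so it settles.

Request:
drive_tool --rows '[{"fingers":-1,"x":0,"y":0,"z":0.0005,"spin":0},{"fingers":-1,"x":0,"y":0,"z":0.0005,"spin":0},{"fingers":-1,"x":0,"y":0,"z":0.0005,"spin":0},{"fingers":-1,"x":0,"y":0,"z":0.0005,"spin":0}]' --newtons 5

```text
time_s: 15.02
tcp_pos: [0.4527, -0.2724, 0.1319]
eef_rot: [-180.0, 0.1, 173.5]
contact_force: [-0.7, 0.4, 4.7]
gripper_width: 0.0257
gripper_force: 5.0
```

Request:
drive_tool --rows '[{"fingers":-0.2,"x":0,"y":0,"z":0,"spin":0},{"fingers":0,"x":0,"y":0,"z":0,"spin":0},{"fingers":0.5,"x":0,"y":0,"z":0,"spin":0},{"fingers":1,"x":0,"y":0,"z":0,"spin":0},{"fingers":1,"x":0,"y":0,"z":0,"spin":0},{"fingers":1,"x":0,"y":0,"z":0,"spin":0},{"fingers":1,"x":0,"y":0,"z":0,"spin":0},{"fingers":1,"x":0,"y":0,"z":0,"spin":0}]'

```text
time_s: 16.02
tcp_pos: [0.4523, -0.2722, 0.1313]
eef_rot: [-180.0, 0.0, 173.5]
contact_force: [-0.7, 0.8, -0.2]
gripper_width: 0.0875
gripper_force: 0.0
```

```bash
python3 - <<'E'
from h import *
print(sensors.get_state()['gripper_width'])
s=cap('side','side10')
h=cv2.cvtColor(s['pixels'],cv2.COLOR_RGB2HSV); m=cv2.inRange(h,(4,80,15),(17,255,220))
for r_ in range(182,206):
    xs=np.nonzero(m[r_,351:387])[0]+351
    if len(xs): print(r_,xs.min(),xs.max(),end=' | ')
E
```

```text
0.08752144188046061
182 365 375 | 183 365 375 | 184 365 374 | 185 364 371 | 186 364 371 | 187 364 370 | 188 364 370 | 189 364 370 | 190 363 370 | 191 363 370 | 192 362 370 | 193 362 370 | 194 360 372 | 195 359 373 | 196 357 374 | 197 357 374 | 198 357 374 | 199 357 373 | 200 359 372 | 201 360 370 | 202 362 368 | 203 364 366 |
```

Released and still standing. Raising straight up.

Request:
drive_tool --rows '[{"fingers":1,"x":0,"y":0,"z":-0.01,"spin":0},{"fingers":1,"x":0,"y":0,"z":-0.03,"spin":0},{"fingers":1,"x":0,"y":0,"z":-0.06,"spin":0},{"fingers":1,"x":0,"y":0,"z":-0.1,"spin":0},{"fingers":1,"x":0,"y":0,"z":-0.12,"spin":0},{"fingers":1,"x":0,"y":0,"z":-0.12,"spin":0},{"fingers":1,"x":0,"y":0,"z":-0.12,"spin":0}]'

```text
time_s: 16.95
tcp_pos: [0.4519, -0.272, 0.251]
eef_rot: [180.0, -0.0, 173.4]
contact_force: [-0.9, 1.0, -0.6]
gripper_width: 0.088
gripper_force: 0.0
```

```bash
python3 - <<'E'
from h import *
s=cap('side','side11')
cv2.imwrite('pics/c11.png',cv2.resize(s['pixels'][110:330,180:460],None,fx=2.7,fy=2.7,interpolation=cv2.INTER_CUBIC)[:,:,::-1])
E
```

```text
(no output)
```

View pics/c11.png

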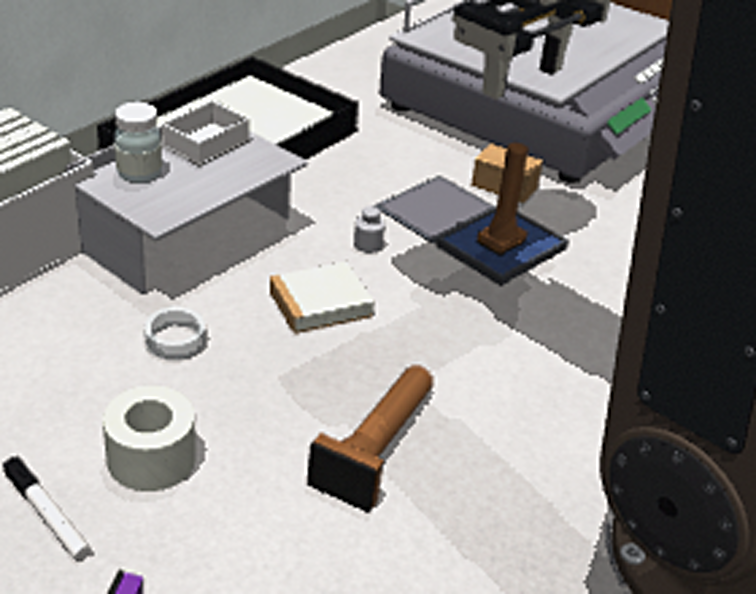

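The stamp stands upright on its foot in the middle of the ink pad (crop 502,238, pad centre 503,243). The gripper is clear and everything else is where it was.

```bash
python3 -c "
from plant import r
print(r.close_job())"
```

```text
the job is handed in; nothing more can be done
None
```

The stamp was swung foot-down against the shelf edge and set upright on its foot in the middle of the ink pad, then let go; the last picture showed nothing else moved, and I handed the job in at about 17 s of the 54 s allowed.

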